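# Seat the module in the test fixture and throw the clamp lever

### The job

On the electronics bench, push the grey metal module along its guides until it is fully home against the blue stop of the test fixture; only then push the red clamp lever away from the module, over its dead point, until it snaps down into lock and the rubber foot holds the module. Push with the fingertips only: do not lift or tip the module out of its guides, and leave the other things on the bench where they are.

Things in the scene. Friction and masses are not known exactly. Their poses are not given: they have to be found in the camera images.
- fixture: test fixture screwed to the bench: aluminium bed plate 280 x 130 x 12 mm (from x -125 to +155), origin at bench level under the module's home place; +x is the direction in which the module slides home, z up. Two black guide rails, tops 24 mm above the bench, run from x -115 to +45 with inner faces at y -31.5 and +31.5. Steel side plates of the clamp: x 77 to 137, 30 mm wide, tops at z 82
- stop (a point): middle of the front face of the blue stop, x +45 mm in the fixture's frame, 26 mm above the bench; the stop is 64 mm wide, its top 40 mm above the bench. The module is home when its +x face meets it
- module: grey metal box, 90 (its x) x 60 x 35 mm high, 0.2 to 0.45 kg, loose between the rails on the bed plate; two brass stubs (look only) stick 6 mm out of its -x face. Origin under its centre, x parallel to the fixture's x. Home: its origin is over the fixture's (x 0, z 12 mm in the fixture's frame). It starts 25 to 50 mm short of that, towards -x; sliding it takes 1 to 4 N
- lever (a joint): clamp lever's angle, rad, about a level axis along the fixture's y: 0 = open, leaning 0.55 from upright over the module (to -x); 0.55 upright; 0.70 dead point; 1.85 = locked, lying 1.30 past upright to +x. A spring throws it back to 0 before the dead point, on to 1.85 beyond it. At the red grip it takes about 5 N at first, falling to nothing at the dead point
- lever_grip (a point): centre of the lever's red grip, 90 mm from the pivot along the lever; the grip is 60 mm long along the lever (60 to 120 mm from the pivot), 30 mm wide across (fixture y) and 16 mm thick
- lever_pivot (a point): the lever's pivot, fixed on the fixture (x 120, y 0, z 65 mm in its frame)
- plunger: black sprung rubber foot, 20 mm diameter, under the steel hold-down arm, which comes down as the lever turns; origin at the centre of its underside. Clamp open: it hangs over the home place, 70 mm or more above the bench and at x > 0 in the fixture's frame. Locked: it presses the seated module's top with about 3 N at x 20 mm
- spare_module: bystander: blue box of the same size (90 x 60 x 35 mm) with a yellow plate, loose on the bench; origin under its centre
- multimeter: bystander: yellow hand multimeter 180 x 90 x 46 mm lying on the bench; origin under its centre
- mug: bystander: blue mug 80 mm diameter, 95 mm high; origin under its centre
- jar: bystander: amber jar 60 mm diameter, 80 mm high; origin under its centre
- screwdriver: bystander: orange-handled screwdriver 190 mm long lying beside the fixture (+y side); origin under its middle
- spool: bystander: green spool of solder, 60 mm diameter, 45 mm high, standing beside the fixture (-y side); origin under its centre
Things that resemble listed ones, but are neither listed nor needed, are in the scene too. Of the things like the module, leave any that is brown or pink; of the rest the smaller one is meant.

How it is judged:
By the outcome, as a careful person would: the job done as asked, in the order asked, and still so for the second after the job is handed in, with the robot touching nothing.
It also fails if it takes over 42 s, if anything falls off the work surface, if the arm or the gripper's body presses on something with over 40 N, if the wrist force passes 120 N, or if a joint passes its speed limit or range.

### The arm

A 6-joint arm with a two-finger parallel gripper is mounted at the origin on the work surface. World frame = base frame: x ahead of the robot, y to its left, z up, the work surface at z = 0. Lengths are in m, angles in degrees, forces in N, time in s.
With the tool pointing down it reaches from about 0.375 to 0.9 m from the base axis. Payload 3.1 kg.
Tool frame: the origin (TCP) lies between the finger pads; the fingertips stand 11 mm ahead of it and the grasp point (between the pads) lies 8 mm behind it; x points along the fingers, y is the direction in which the jaws open and shut, and the axes are right-handed (so a half turn about x gives the same grasp; the last joint's range is limited). The gripper opens to 87 mm and grips with 3 to 60 N. Pads are 19 mm wide; open, the fingers measure 117 mm over their backs; the gripper's body (75 mm by 190 mm) begins 51 mm behind the grasp point.
Start: joints at [-83.967, 30.224, 82.088, -0, 67.689, -10.227], TCP at [0.175, -0.6, 0.21] pointing down, gripper open.
Joint ranges: [-176.69, 176.69], [-43.24, 126.21], [12.49, 139.97], [-82, 262], [0, 151.66], [-163.58, 163.58]. Speed limits (degrees/s): [159.86, 159.86, 180, 180, 180, 180].

### API

Orientations are given as a 3x3 rotation matrix whose columns are the frame's x, y, z axes.
In Python, from rig import bot gives the robot as it stands.
- The arm moves only by the shell command python3 -m inch 'ROWS' [OPENING]. ROWS is a JSON object of lists of equal length, an entry for each row: "dp": the shift along the tool's x, y, z in mm, a list of three; "yaw": the turn about the tool's x in degrees. In form: {"dp": [[tx, ty, tz], ...], "yaw": [yaw, ...]}. A call has 1 to 20 rows; each row shifts and turns the commanded pose from where the row before left it, along the tool's axes as they then stand; what a row does not reach is not made up. A row lasts 1/12 s, in which the tool goes at most 41.7 mm and 7.16 degrees, less where a joint would pass 70% of its speed; a pose out of reach is approached as far as the arm can. A call is refused whole if a number of a shift passes 41.7 or a number of a turn 7.16, either way. A call with a gripper value outside its range is refused whole. OPENING is the finger opening in mm, from 0 to 87, set as the call begins (- or left out, the last holds). The fingers move at their own pace and stop on an object; the grip force is fixed at half the most. Time passes only in rows, so rows that do not move let the fingers close. It gives the time, the measured TCP pose, the force and the opening at its end, in the units of the state.
- bot.read_state(): the state, without advancing time (a new reading comes with each control period).
- bot.capture(name): name is "scene" or "top" or "wrist"; returns a dict with "color" (400x640x3 uint8, red, green, blue), "intrinsics" (3x3 intrinsics, pixels), "k1" (the pictures are not rectified: a ray, as slopes to the right and down, at radius r is drawn at 1 + k1 r^2 times it, then the intrinsics apply), "pose" (4x4, takes a point from camera to world coordinates). Camera axes: x right, y down, z forward; pixel columns grow to the right and rows downward; lengths in m; the calibration is good to about 2 mm. A picture is of the moment at which its call begins. There is no depth.
- bot.hand_in(): hands the job in, once; it reports no verdict.
The state is a dict: "time_s": time; "joint_positions": joint angles; "qvel": joint speeds; "tau": joint torques, N m; "position": TCP position; "tcp_rot": TCP orientation; "force": force on the tool from outside, world axes, zero at the start; "moment": the same for the moment, N m; "opening": opening from 0.0 (shut) to 1.0 (fully open).
Only numpy, scipy, OpenCV 4.12 (cv2) and the standard library are available. Lean on these libraries where they do the work, as an engineer would, in place of code of your own. Each camera call takes 0.05 s, during which the arm holds its last target.

## Working session

There is one attempt and no reset: what is moved stays moved. The work goes in short steps, Python scripts to look and compute and a shell command to move; the robot and the scene stay as the last step left them, time stands still between calls to the robot, and variables do not carry over. Pictures are saved under pics/ and viewed, and the job is handed in when it is done.

```bash
mkdir -p pics; ls
python3 - <<'E'
from rig import bot
import cv2,numpy as np
for n in ["scene","top","wrist"]:
    c=bot.capture(n); cv2.imwrite(f"pics/{n}0.png",c["color"][:,:,::-1]); print(n,c["intrinsics"].tolist(),c["k1"],np.round(c["pose"],4).tolist())
s=bot.read_state(); print(s)
E
```

```text
pics
scene [[422.0120665302644, 0.0, 318.6081284165727], [0.0, 422.0120665302644, 199.27606966856774], [0.0, 0.0, 1.0]] -0.03687473092539652 [[-0.7874, 0.5104, -0.3456, 0.9371], [0.6164, 0.6449, -0.4519, 0.5866], [-0.0078, -0.5689, -0.8224, 1.162], [0.0, 0.0, 0.0, 1.0]]
top [[518.9447318344485, 0.0, 326.4887511887184], [0.0, 518.9447318344485, 207.64338892866095], [0.0, 0.0, 1.0]] -0.17108355948397608 [[0.0131, -0.9923, 0.1228, 0.2735], [-0.9999, -0.0125, 0.0053, -0.0091], [-0.0037, -0.1229, -0.9924, 1.7797], [0.0, 0.0, 0.0, 1.0]]
wrist [[307.0949453057998, 0.0, 320.0200795347442], [0.0, 307.0949453057998, 204.01000389188422], [0.0, 0.0, 1.0]] -0.03752886584880956 [[0.2801, -0.9318, -0.231, 0.2366], [-0.96, -0.2727, -0.0642, -0.582], [-0.0032, 0.2397, -0.9708, 0.3833], [0.0, 0.0, 0.0, 1.0]]
{'time_s': 0.15, 'joint_positions': array([-8.39673243e+01,  3.02701140e+01,  8.21386818e+01, -2.34301898e-03,
        6.76892803e+01, -1.02263272e+01]), 'qvel': array([-0.03522693, -0.13820746, -0.15768533,  0.00082248,  0.06907116,
        0.06338702]), 'tau': array([ 7.22123659e-04, -4.40431237e+01, -1.76842725e+01,  6.33568573e-02,
        5.52288454e-02, -1.06297628e-04]), 'position': array([ 0.17495243, -0.59941198,  0.20966484]), 'tcp_rot': array([[-2.17520056e-04,  2.79994613e-01, -9.60001546e-01],
       [ 1.69829525e-03, -9.60000081e-01, -2.79994571e-01],
       [-9.99998534e-01, -1.69127051e-03, -2.66694251e-04]]), 'force': array([-0.13052274, -0.03625998,  0.43254023]), 'moment': array([0.00511092, 0.02676092, 0.02433218]), 'opening': 0.9992074293732448}
```

View pics/scene0.png

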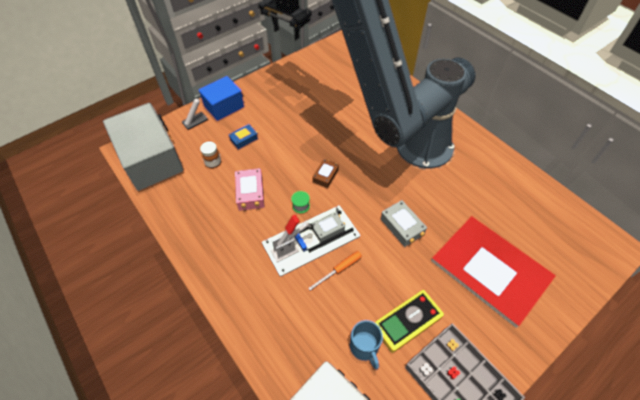

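View pics/top0.png

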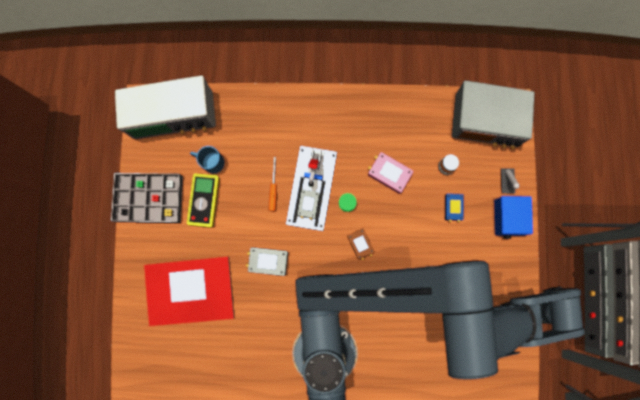

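View pics/wrist0.png

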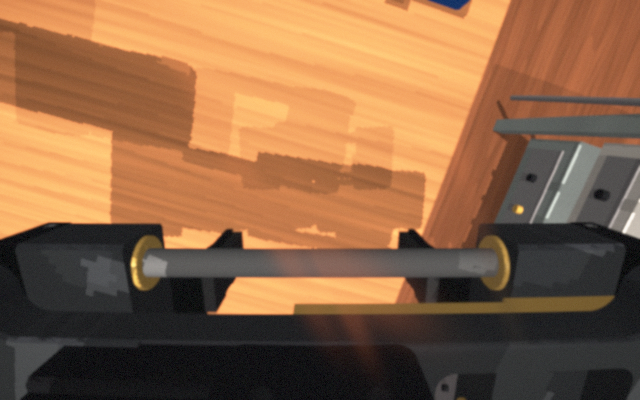

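The fixture is at about (312,187) in top and (310,240) in scene, with the lever end facing away from the robot. I'll zoom in next.

```bash
cat > h.py <<'E'
import cv2,numpy as np
def ray(c,uv):
    K=np.array(c["intrinsics"]);k=c["k1"]
    p=cv2.undistortPoints(np.array([[uv]],float),K,np.array([k,0,0,0,0.]))[0,0]
    P=np.array(c["pose"]);return P[:3,3],P[:3,:3]@np.array([p[0],p[1],1])
def onz(c,uv,z):
    o,d=ray(c,uv);return o+d*(z-o[2])/d[2]
def proj(c,X):
    P=np.array(c["pose"]);q=P[:3,:3].T@(np.array(X)-P[:3,3]);
    return cv2.projectPoints(q.reshape(1,1,3),np.zeros(3),np.zeros(3),np.array(c["intrinsics"]),np.array([c["k1"],0,0,0,0.]))[0].ravel()
E
python3 - <<'E'
import cv2
a=cv2.imread("pics/top0.png")[135:240,265:365]; cv2.imwrite("pics/top0z.png",cv2.resize(a,None,fx=5.7,fy=5.7,interpolation=cv2.INTER_CUBIC))
a=cv2.imread("pics/scene0.png")[195:285,250:370]; cv2.imwrite("pics/scene0z.png",cv2.resize(a,None,fx=6.5,fy=6.5,interpolation=cv2.INTER_CUBIC))
E
```

```text
(no output)
```

View pics/top0z.png

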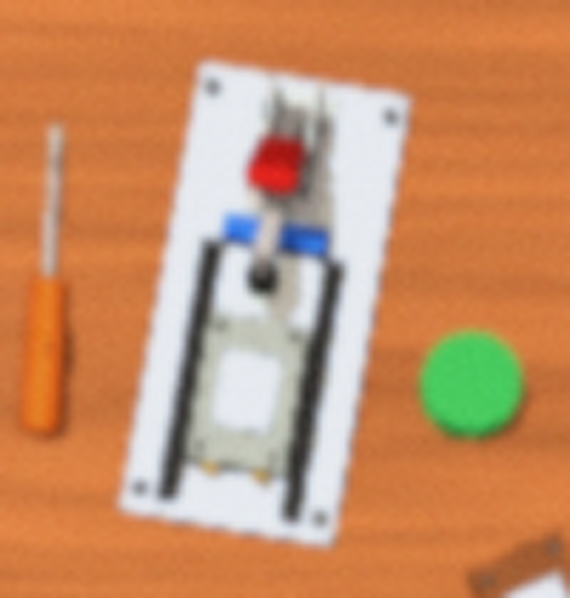

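View pics/scene0z.png

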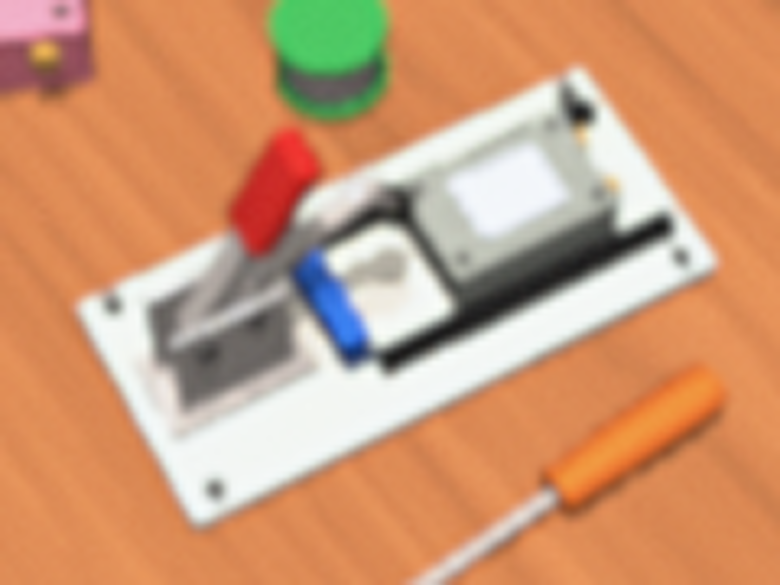

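```bash
cat > m.py <<'E'
from rig import bot
from h import *
ct=bot.capture("top");cs=bot.capture("scene")
T=lambda u,v:((u+.5)/5.7+265-.5,(v+.5)/5.7+135-.5)
S=lambda u,v:((u+.5)/6.5+250-.5,(v+.5)/6.5+195-.5)
# order: far-left(+x,+y), far-right(+x,-y), near-right, near-left
loc=np.array([[155,65],[155,-65],[-125,-65],[-125,65]])/1000
def fit(W):
    a=loc-loc.mean(0);b=W-W.mean(0)
    th=np.arctan2((a[:,0]*b[:,1]-a[:,1]*b[:,0]).sum(),(a*b).sum())
    R=np.array([[np.cos(th),-np.sin(th)],[np.sin(th),np.cos(th)]]);t=W.mean(0)-R@loc.mean(0)
    return th,R,t,W-(loc@R.T+t)
for c,px in [(ct,[T(201,63),T(410,96),T(332,547),T(120,510)]),(cs,[S(197,527),S(77,304),S(580,65),S(718,265)])]:
    W=np.array([onz(c,p,.012)[:2] for p in px]);th,R,t,r=fit(W)
    print(W.round(4).tolist(),np.degrees(th),t,(r*1000).round(1).tolist(), np.linalg.norm(W[0]-W[1]),np.linalg.norm(W[1]-W[2]))
    q=[T(195,452),T(285,478),T(305,340),T(215,318)] if c is ct else [S(612,222),S(550,118),S(408,195),S(465,282)]
    z=.047
    print([ (R.T@(onz(c,p,z)[:2]-t)*1000).round(1).tolist() for p in q])
E
python3 m.py
```

```text
[[0.7094, 0.0962], [0.6902, -0.0321], [0.4133, 0.0117], [0.4339, 0.1394]] -8.931271739715257 [0.54687702 0.05612587] [[-0.7, -0.1], [0.3, 0.0], [0.0, 0.4], [0.4, -0.4]] 0.129757832455784 0.28031197891973175
[[-86.0, 23.7], [-92.2, -31.3], [-9.3, -28.9], [-5.2, 26.0]]
[[0.7123, 0.0996], [0.691, -0.0304], [0.4148, 0.0125], [0.4367, 0.1431]] -9.0019633215608 [0.54888849 0.05854986] [[0.2, 1.1], [-0.8, -0.5], [-0.5, -1.4], [1.1, 0.8]] 0.13174839618364745 0.2795564138638285
[[-80.0, 37.5], [-83.9, -27.2], [-3.3, -22.7], [-3.8, 31.8]]
```

Both views agree: the fixture origin is at about (0.548, 0.057) with yaw −9°. The module's −x face is at about −87 in the fixture frame. My plan is to turn the tool so tool z = fixture +x and tool y = fixture +y, fingers shut, then approach from behind the module.

```bash
python3 -m inch '{"dp":[[0,0,0],[0,0,0],[0,0,0],[0,0,0],[0,0,0],[0,0,0],[0,0,0],[0,0,0],[0,0,0],[0,0,0],[0,0,0],[0,0,0],[0,0,0],[0,0,0],[0,0,0],[0,0,0],[0,0,0],[0,0,0],[0,0,0],[0,0,0]],"yaw":[-7,-7,-7,-7,-7,-7,-7,-7,-7,-7,-7,-7,-7,-7,-7,-7,-7,-7,-7,-7]}' 0
python3 -m inch '{"dp":[[0,0,0],[0,0,0],[0,0,20],[0,0,30],[0,0,30],[0,0,30],[0,0,30],[0,0,14]],"yaw":[-7,-7,-0.8,0,0,0,0,0]}'
cat > st.py <<'E'
from rig import bot
import numpy as np
s=bot.read_state();th=np.radians(-8.97);t=np.array([.5479,.0573])
R=np.array([[np.cos(th),-np.sin(th)],[np.sin(th),np.cos(th)]])
p=s["position"];r=s["tcp_rot"]
print("t",s["time_s"],"fix xy mm",(R.T@(p[:2]-t)*1000).round(1),"z",round(p[2]*1000,1),"toolz yaw err deg",np.degrees(np.arctan2(r[1,2],r[0,2]))+8.97,"F fix",(R.T@s["force"][:2]).round(2),s["force"][2].round(2),"tip",r[2,0].round(4),"open",s["opening"].round(3),"j",s["joint_positions"].round(0))
E
python3 st.py
```

```text
time_s: 1.92
position: [0.175, -0.5998, 0.2103]
tcp_rot: [[-0.0, 0.397, 0.918], [0.0, 0.918, -0.397], [-1.0, 0.0, -0.0]]
force: [-0.1, 0.7, 0.4]
opening: 0.006
time_s: 2.58
position: [0.3331, -0.6245, 0.2096]
tcp_rot: [[-0.002, 0.157, 0.988], [-0.001, 0.988, -0.157], [-1.0, -0.001, -0.002]]
force: [0.6, -0.2, 1.2]
opening: 0.005Traceback (most recent call last):
  File "st.py", line 6, in <module>
    print("t",s["time_s"],"fix xy mm",(R.T@(p[:2]-t)*1000).round(1),"z",round(p[2]*1000,1),"toolz yaw err deg",np.degrees(np.arctan2(r[1,2],r[0,2]))+8.97,"F fix",(R.T@s["force"][:2]).round(2),s["force"][2].round(2),"tip",r[2,0].round(4),"open",s["opening"].round(3),"j",s["joint_positions"].round(0))
                                                                                                                                                                                                                                                    ^^^^^^^^^^^^^^^^^^
AttributeError: 'float' object has no attribute 'round'
```

```bash
sed -i 's/s\["opening"\].round(3)/round(s["opening"],3)/' st.py; python3 -m inch '{"dp":[[0,25,0],[0,36,0],[0,36,0],[0,36,0],[0,36,0],[0,36,0],[0,36,0],[0,36,0],[0,36,0],[0,36,0],[0,36,0],[0,36,0],[0,36,0],[0,36,0],[0,36,0],[0,36,0],[0,36,-2],[0,36,-2],[0,36,-2],[0,25,0]],"yaw":[0,0,0,0,0,0,0,0,0,0,0,0,0,0,0,0,0,0,0,0]}'
python3 -m inch '{"dp":[[0,5,0],[0,0,0],[0,0,0]],"yaw":[0,0,0]}'
python3 st.py
python3 - <<'E'
from rig import bot
import cv2
c=bot.capture("wrist");cv2.imwrite("pics/w1.png",c["color"][:,:,::-1])
c=bot.capture("scene");a=c["color"][150:300,230:410,::-1];cv2.imwrite("pics/s1.png",cv2.resize(a,None,fx=4,fy=4,interpolation=cv2.INTER_CUBIC))
E
```

```text
time_s: 4.25
position: [0.4343, 0.0678, 0.2093]
tcp_rot: [[-0.004, 0.159, 0.987], [-0.0, 0.987, -0.159], [-1.0, -0.001, -0.004]]
force: [-0.3, 0.0, -0.2]
opening: 0.003
time_s: 4.5
position: [0.4358, 0.0698, 0.2091]
tcp_rot: [[-0.004, 0.159, 0.987], [-0.001, 0.987, -0.159], [-1.0, -0.002, -0.004]]
force: [0.0, -0.1, 0.0]
opening: 0.006
t 4.5 fix xy mm [-112.7   -5.2] z 209.1 toolz yaw err deg -0.17827579735888222 F fix [ 0.02 -0.11] 0.04 tip -1.0 open 0.006 j [ -5.  16. 107.  -0.  57. -86.]
```

View pics/w1.png

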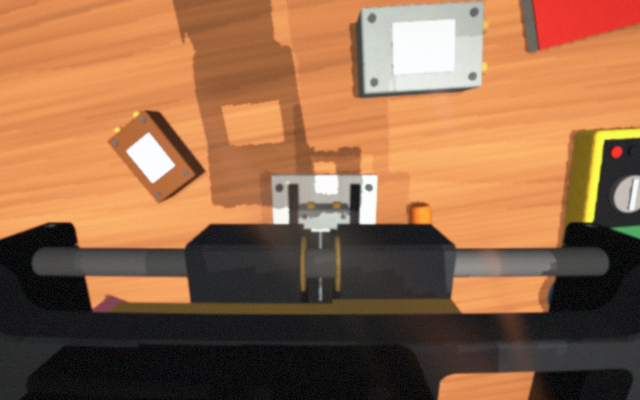

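View pics/s1.png

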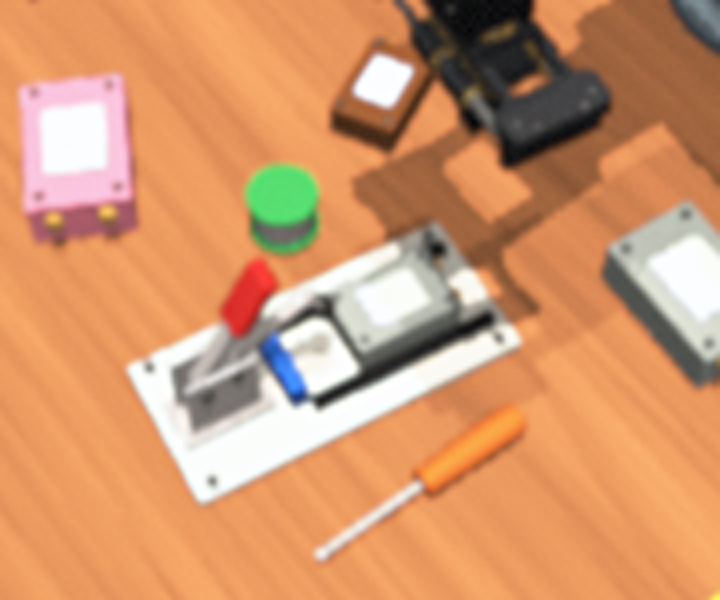

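The wrist view shows the plate midline at column 324 against the fingers at 320, which matches the −5 mm y error. I'll correct that and descend behind the module.

```bash
python3 -m inch '{"dp":[[20,3,-2],[30,2,-2],[30,0,0],[30,0,0],[30,0,0],[15,0,0],[8,0,0],[0,0,0]],"yaw":[0,0,0,0,0,0,0,0]}'
python3 st.py
python3 - <<'E'
from rig import bot
import cv2
c=bot.capture("wrist");cv2.imwrite("pics/w2.png",c["color"][:,:,::-1])
c=bot.capture("scene");a=c["color"][180:290,240:390,::-1];cv2.imwrite("pics/s2.png",cv2.resize(a,None,fx=5,fy=5,interpolation=cv2.INTER_CUBIC))
E
```

```text
time_s: 5.27
position: [0.4314, 0.0747, 0.0447]
tcp_rot: [[-0.007, 0.162, 0.987], [-0.0, 0.987, -0.162], [-1.0, -0.001, -0.007]]
force: [-0.8, 0.6, 0.1]
opening: 0.003
t 5.2667 fix xy mm [-117.8   -1. ] z 44.7 toolz yaw err deg -0.3553569795179836 F fix [-0.9   0.46] 0.12 tip -1.0 open 0.003 j [ -5.  34. 116.  -0.  30. -85.]
```

View pics/w2.png

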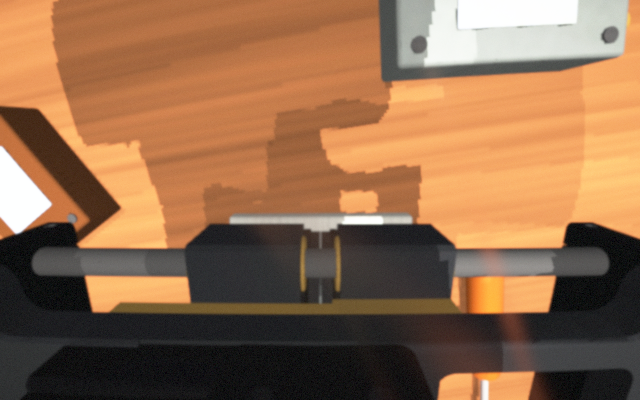

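View pics/s2.png

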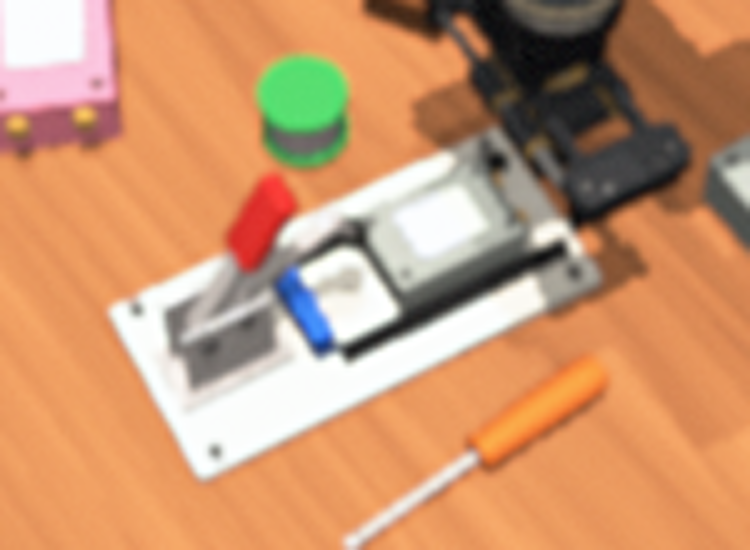

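The plate spans columns 230–412, so its centre is at 321 and the fingers are centred. I'll lower the tips to about z 16 mm and advance.

```bash
python3 -m inch '{"dp":[[6,0,0],[6,0,0],[5,0,0],[0,0,4],[0,0,4],[0,0,4],[0,0,0]],"yaw":[0,0,0,0,0,0,0]}'; python3 st.py
python3 -m inch '{"dp":[[0,0,3],[0,0,3],[0,0,3],[0,0,3]],"yaw":[0,0,0,0]}'; python3 st.py
```

```text
time_s: 5.95
position: [0.446, 0.0737, 0.0293]
tcp_rot: [[-0.001, 0.16, 0.987], [-0.001, 0.987, -0.16], [-1.0, -0.001, -0.001]]
force: [-0.6, -1.1, 0.9]
opening: 0.005
t 5.95 fix xy mm [-103.2    0.3] z 29.3 toolz yaw err deg -0.22914921610989758 F fix [-0.45 -1.2 ] 0.93 tip -1.0 open 0.005 j [ -5.  37. 115.  -0.  29. -86.]
time_s: 6.28
position: [0.4542, 0.0722, 0.029]
tcp_rot: [[-0.007, 0.16, 0.987], [-0.0, 0.987, -0.16], [-1.0, -0.001, -0.007]]
force: [-3.1, 0.4, 3.2]
opening: 0.006
t 6.2833 fix xy mm [-94.8   0.1] z 29.0 toolz yaw err deg -0.22464233466399364 F fix [-3.14 -0.08] 3.25 tip -1.0 open 0.006 j [ -5.  37. 113.  -0.  30. -86.]
```

```bash
python3 -m inch '{"dp":[[0,0,3],[0,0,3],[0,0,3],[0,0,3],[0,0,3],[0,0,3],[0,0,3],[0,0,0]],"yaw":[0,0,0,0,0,0,0,0]}'; python3 st.py
python3 - <<'E'
from rig import bot
import cv2
c=bot.capture("scene");a=c["color"][180:290,240:390,::-1];cv2.imwrite("pics/s3.png",cv2.resize(a,None,fx=5,fy=5,interpolation=cv2.INTER_CUBIC))
E
```

```text
time_s: 6.95
position: [0.4781, 0.0684, 0.029]
tcp_rot: [[-0.002, 0.16, 0.987], [-0.001, 0.987, -0.16], [-1.0, -0.001, -0.001]]
force: [-0.4, 1.1, -0.7]
opening: 0.002
t 6.95 fix xy mm [-70.7   0.1] z 29.0 toolz yaw err deg -0.23616838744973911 F fix [-0.6   1.06] -0.68 tip -1.0 open 0.002 j [ -5.  38. 110.  -0.  32. -86.]
```

View pics/s3.png

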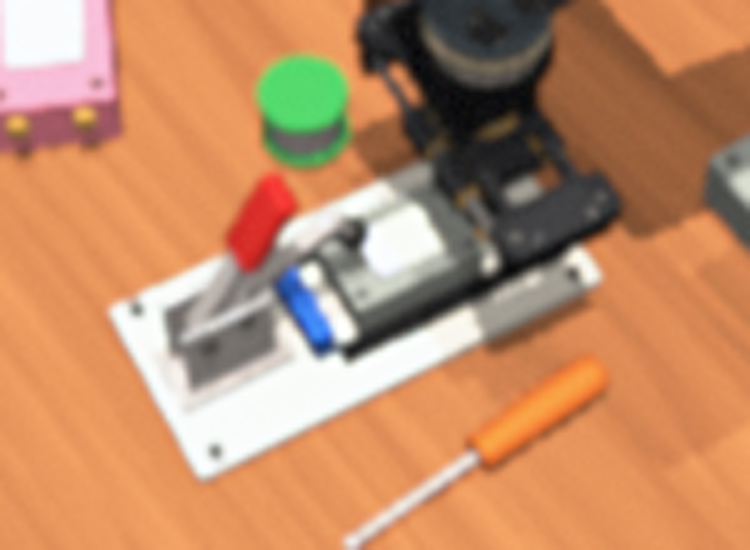

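The module is sliding level, with a gap of roughly 15 mm left to the blue stop. I'll continue more slowly.

```bash
python3 -m inch '{"dp":[[0,0,3],[0,0,2],[0,0,2],[0,0,2],[0,0,1]],"yaw":[0,0,0,0,0]}'; python3 st.py
python3 -m inch '{"dp":[[0,0,1],[0,0,1],[0,0,1]],"yaw":[0,0,0]}'; python3 st.py
```

```text
time_s: 7.42
position: [0.4869, 0.0669, 0.0289]
tcp_rot: [[-0.003, 0.16, 0.987], [-0.001, 0.987, -0.16], [-1.0, -0.001, -0.003]]
force: [-2.1, 0.5, 0.0]
opening: 0.008
t 7.4167 fix xy mm [-61.7   0. ] z 28.9 toolz yaw err deg -0.22972867102119388 F fix [-2.14  0.14] 0.04 tip -1.0 open 0.008 j [ -5.  38. 109.  -0.  33. -86.]
time_s: 7.67
position: [0.4891, 0.0666, 0.0289]
tcp_rot: [[-0.005, 0.16, 0.987], [-0.0, 0.987, -0.16], [-1.0, -0.001, -0.005]]
force: [-2.8, -0.2, 2.1]
opening: 0.005
t 7.6667 fix xy mm [-59.6   0. ] z 28.9 toolz yaw err deg -0.2234502295286891 F fix [-2.74 -0.62] 2.09 tip -1.0 open 0.005 j [ -5.  38. 109.  -0.  34. -86.]
```

Run:
```python
from rig import bot
import cv2
c=bot.capture("scene");a=c["color"][200:270,270:360,::-1];cv2.imwrite("pics/s4.png",cv2.resize(a,None,fx=8,fy=8,interpolation=cv2.INTER_CUBIC))
```

```text
(no output)
```

View pics/s4.png

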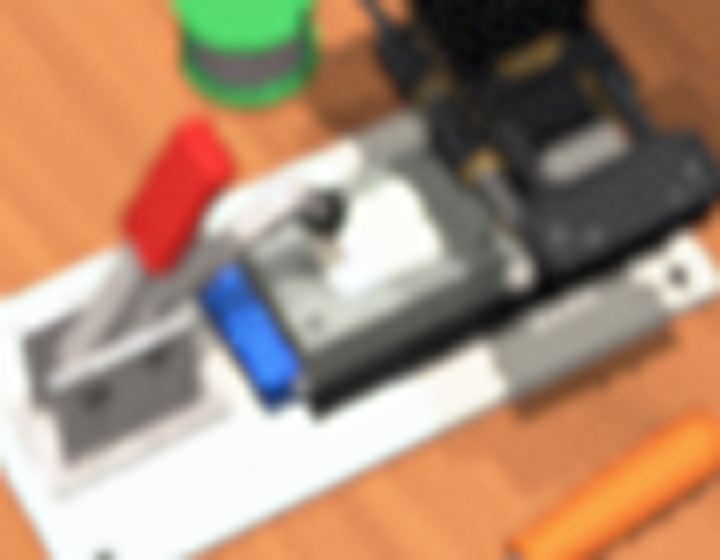

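The module is very near the stop now. I'll creep forward until the force rises.

```bash
for i in 1 2; do python3 st.py >/dev/null; done; python3 -m inch '{"dp":[[0,0,1],[0,0,1],[0,0,0]],"yaw":[0,0,0]}' >/dev/null; python3 st.py
python3 -m inch '{"dp":[[0,0,1],[0,0,1],[0,0,0]],"yaw":[0,0,0]}' >/dev/null; python3 st.py
```

```text
t 7.9667 fix xy mm [-56.8   0. ] z 28.9 toolz yaw err deg -0.23098716211096004 F fix [-0.72 -0.13] -0.31 tip -1.0 open 0.006 j [ -5.  38. 108.  -0.  34. -86.]
t 8.2167 fix xy mm [-54.9   0. ] z 28.9 toolz yaw err deg -0.23336066883541662 F fix [-2.04  0.25] -0.4 tip -1.0 open 0.004 j [ -5.  38. 108.  -0.  34. -86.]
```

```bash
python3 -m inch '{"dp":[[0,0,1],[0,0,1],[0,0,0]],"yaw":[0,0,0]}' >/dev/null; python3 st.py
python3 -m inch '{"dp":[[0,0,0.5],[0,0,0.5],[0,0,0]],"yaw":[0,0,0]}' >/dev/null; python3 st.py
```

```text
t 8.4667 fix xy mm [-54.4  -0. ] z 28.8 toolz yaw err deg -0.22864841875434472 F fix [-4.44  0.79] 3.56 tip -1.0 open 0.004 j [ -5.  38. 108.  -0.  34. -86.]
t 8.7167 fix xy mm [-54.4  -0. ] z 28.8 toolz yaw err deg -0.2231906146136602 F fix [-6.66  0.21] 5.29 tip -1.0 open 0.007 j [ -5.  38. 108.  -0.  34. -86.]
```

It stopped at −54.4, which matches home (−45 minus a 9.5 mm half-finger), and the force is climbing. I'll give it one more firm nudge, back off and look.

```bash
python3 -m inch '{"dp":[[0,0,0.7],[0,0,0.5],[0,0,0]],"yaw":[0,0,0]}' >/dev/null; python3 st.py
python3 -m inch '{"dp":[[0,0,-3],[0,0,-6],[0,0,-10],[0,0,-10],[-20,0,-10],[-30,0,-10],[-36,0,0],[-36,0,0],[-15,0,0],[0,0,0]],"yaw":[0,0,0,0,0,0,0,0,0,0]}' >/dev/null; python3 st.py
python3 - <<'E'
from rig import bot
import cv2
c=bot.capture("scene");a=c["color"][200:270,270:360,::-1];cv2.imwrite("pics/s5.png",cv2.resize(a,None,fx=8,fy=8,interpolation=cv2.INTER_CUBIC))
c=bot.capture("top");a=c["color"][135:240,265:365,::-1];cv2.imwrite("pics/t5.png",cv2.resize(a,None,fx=5.7,fy=5.7,interpolation=cv2.INTER_CUBIC))
E
```

```text
t 8.9667 fix xy mm [-54.4  -0. ] z 28.7 toolz yaw err deg -0.22109466165476555 F fix [-7.8 -0.3] 5.95 tip -0.9999 open 0.004 j [ -5.  38. 108.  -0.  35. -86.]
t 9.8 fix xy mm [-97.    0.7] z 169.6 toolz yaw err deg -0.21070145439043486 F fix [0.45 0.97] -0.95 tip -1.0 open 0.007 j [ -5.  21. 108.  -0.  50. -86.]
```

View pics/s5.png

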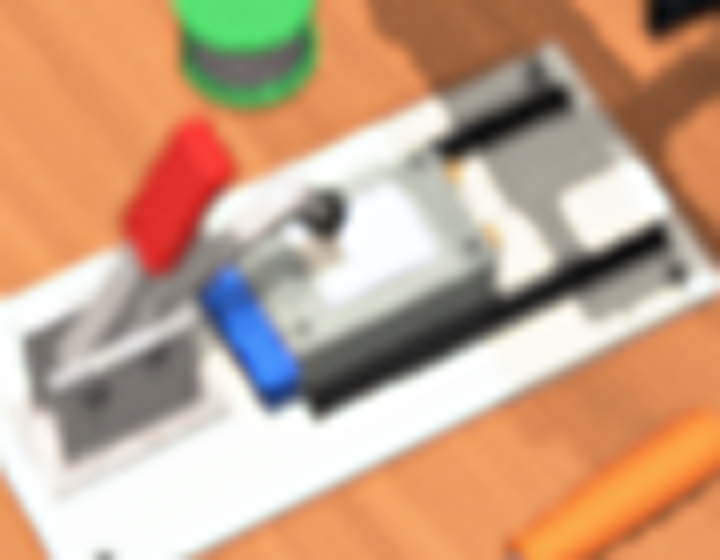

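View pics/t5.png

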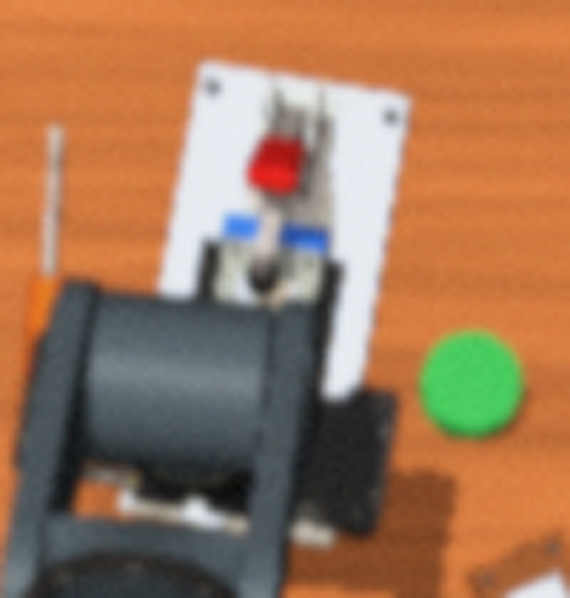

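The module's +x face meets the blue stop with no gap visible at (250,330), and it lies flat in the rails. Now the lever: tips at about z 150 mm, pushing in fixture +x. Contact should come near TCP x ≈ 40.

```bash
python3 -m inch '{"dp":[[8,-0.7,15],[0,0,25],[0,0,25],[0,0,25],[0,0,20],[0,0,10],[0,0,0]],"yaw":[0,0,0,0,0,0,0]}' >/dev/null; python3 st.py
python3 -m inch '{"dp":[[0,0,4],[0,0,4],[0,0,4],[0,0,4],[0,0,4],[0,0,4]],"yaw":[0,0,0,0,0,0]}' >/dev/null; python3 st.py
python3 - <<'E'
from rig import bot
import cv2
c=bot.capture("scene");a=c["color"][180:290,240:390,::-1];cv2.imwrite("pics/s6.png",cv2.resize(a,None,fx=5,fy=5,interpolation=cv2.INTER_CUBIC))
E
```

```text
t 10.4833 fix xy mm [21.6 -1.2] z 155.6 toolz yaw err deg -0.26753115510231495 F fix [0.68 0.1 ] 0.3 tip -1.0 open 0.006 j [ -6.  30.  93.  -0.  57. -87.]
t 10.9833 fix xy mm [44.6 -0.9] z 157.8 toolz yaw err deg -0.22247369445089404 F fix [0.95 0.62] -0.27 tip -1.0 open 0.002 j [ -6.  32.  89.  -0.  59. -87.]
```

View pics/s6.png

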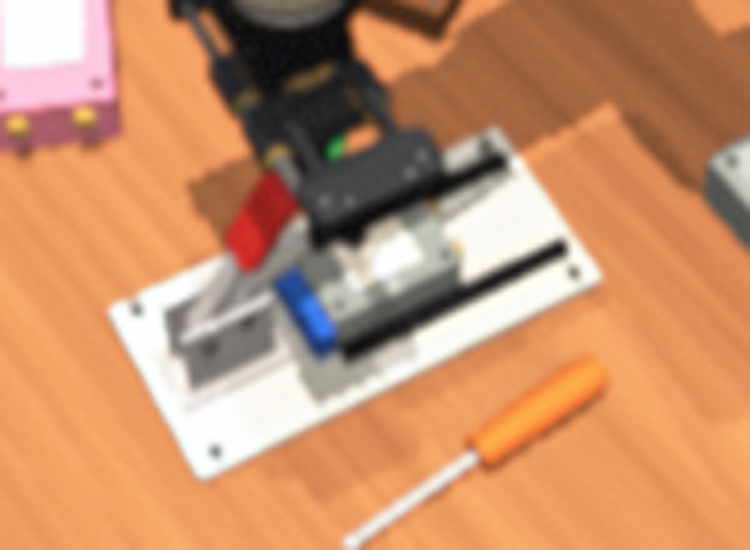

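The fingertips are right at the grip, at about (290,190), and no load shows yet. I'll push on.

```bash
python3 -m inch '{"dp":[[0,0,4],[0,0,4],[0,0,4],[0,0,4]],"yaw":[0,0,0,0]}' >/dev/null; python3 st.py
python3 -m inch '{"dp":[[0,0,4],[0,0,4],[0,0,4],[0,0,4],[0,0,4]],"yaw":[0,0,0,0,0]}' >/dev/null; python3 st.py
python3 - <<'E'
from rig import bot
import cv2
c=bot.capture("scene");a=c["color"][180:290,240:390,::-1];cv2.imwrite("pics/s7.png",cv2.resize(a,None,fx=5,fy=5,interpolation=cv2.INTER_CUBIC))
E
```

```text
t 11.3667 fix xy mm [54.7 -0.9] z 158.0 toolz yaw err deg -0.20415611594629013 F fix [-15.96  -1.45] 20.87 tip -0.9998 open 0.006 j [ -6.  33.  87.  -0.  61. -87.]
t 11.7833 fix xy mm [76.3 -0.9] z 166.4 toolz yaw err deg -0.14903874970057984 F fix [-21.02  -2.57] 54.86 tip -0.9999 open 0.0 j [ -6.  33.  84.  -0.  63. -87.]
```

View pics/s7.png

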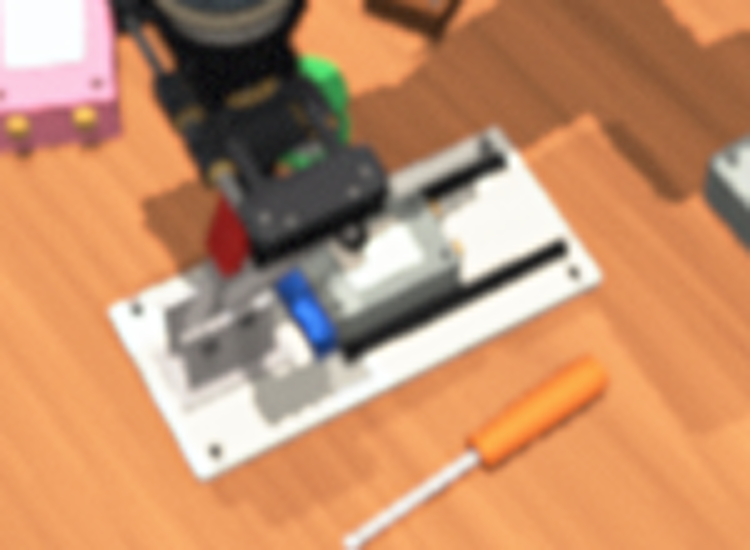

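The force is too high: Fz is 55 N because the lever's end has caught under a ledge above the pads. I'll raise the tool so only the pad tips touch.

```bash
python3 -m inch '{"dp":[[-10,0,0],[-8,0,0],[-5,0,0]],"yaw":[0,0,0]}' >/dev/null; python3 st.py
python3 - <<'E'
from rig import bot
import cv2
c=bot.capture("scene");a=c["color"][180:290,240:390,::-1];cv2.imwrite("pics/s8.png",cv2.resize(a,None,fx=5,fy=5,interpolation=cv2.INTER_CUBIC))
E
```

```text
t 12.0833 fix xy mm [81.3 -1. ] z 181.7 toolz yaw err deg -0.2251359490324596 F fix [ 0.53 -0.05] -0.47 tip -1.0 open 0.003 j [ -6.  32.  83.  -0.  65. -87.]
```

View pics/s8.png

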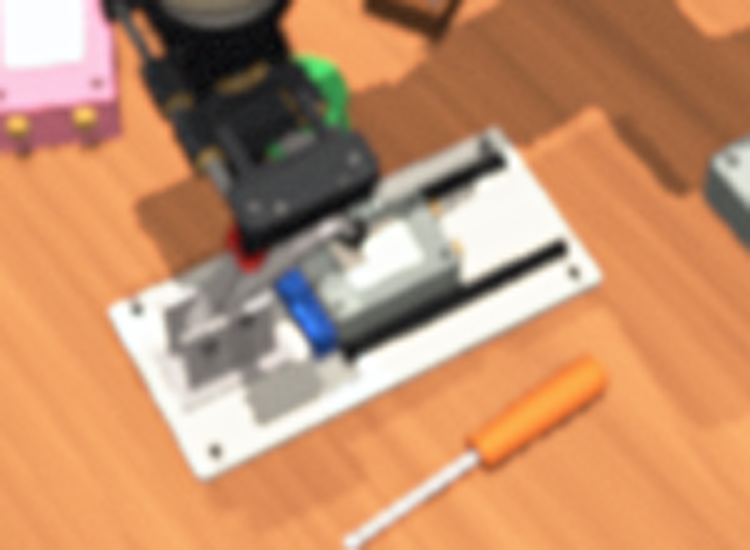

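The lever has sprung back under the tool and the force is zero. I'll go up, back out, and redo the push with a rising path that keeps the lever's end about 10 mm above the tips.

```bash
python3 -m inch '{"dp":[[-12,0,0],[-4,0,-15],[0,1,-20],[0,0,-20],[5,0,-5],[15,0,0],[12,0,0],[6,0,0],[0,0,0]],"yaw":[0,0,0,0,0,0,0,0,0]}' >/dev/null; python3 st.py
python3 - <<'E'
from rig import bot
import cv2
c=bot.capture("scene");a=c["color"][180:290,240:390,::-1];cv2.imwrite("pics/s9.png",cv2.resize(a,None,fx=5,fy=5,interpolation=cv2.INTER_CUBIC))
E
```

```text
t 12.8833 fix xy mm [19.7 -0.1] z 156.2 toolz yaw err deg -0.24221614721936113 F fix [-0.38  0.08] -0.62 tip -1.0 open 0.005 j [ -6.  30.  93.  -0.  57. -87.]
```

View pics/s9.png

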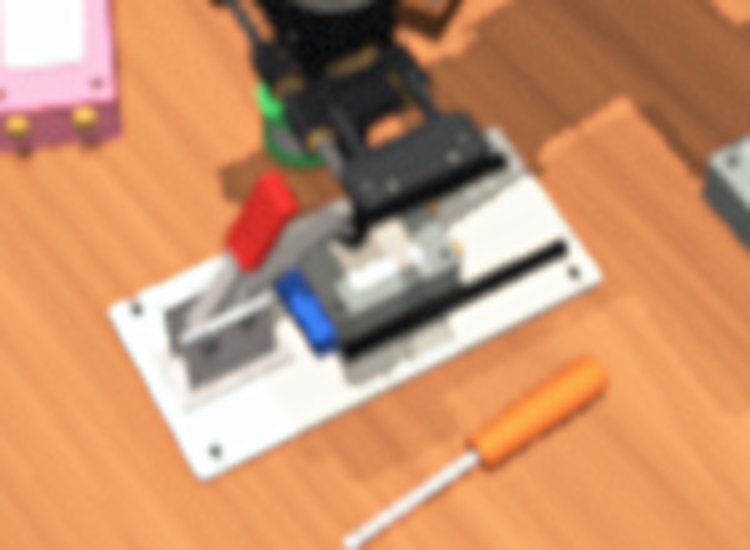

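```bash
python3 -m inch '{"dp":[[-3,0,8],[-3,0,8],[0,0,6],[0,0,4],[0,0,2]],"yaw":[0,0,0,0,0]}' >/dev/null; python3 st.py
python3 -m inch '{"dp":[[-2,0,3],[-2,0,3],[0,0,0]],"yaw":[0,0,0]}' >/dev/null; python3 st.py
```

```text
t 13.35 fix xy mm [50. -0.] z 165.0 toolz yaw err deg -0.24257469185863023 F fix [-0.11 -0.2 ] 0.15 tip -1.0 open -0.0 j [ -6.  31.  88.  -0.  60. -87.]
t 13.6 fix xy mm [55.4  0. ] z 169.0 toolz yaw err deg -0.23042384737142108 F fix [ 0.28 -0.69] -0.5 tip -1.0 open 0.004 j [ -6.  31.  87.  -0.  61. -87.]
```

Run:
```python
from rig import bot
import cv2
c=bot.capture("scene");a=c["color"][190:260,265:345,::-1];cv2.imwrite("pics/s10.png",cv2.resize(a,None,fx=8,fy=8,interpolation=cv2.INTER_CUBIC))
c=bot.capture("wrist");cv2.imwrite("pics/w10.png",c["color"][:,:,::-1])
```

```text
(no output)
```

View pics/s10.png

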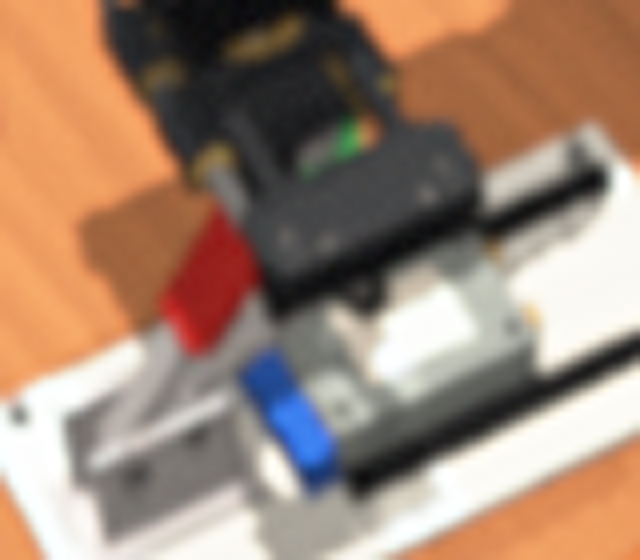

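View pics/w10.png

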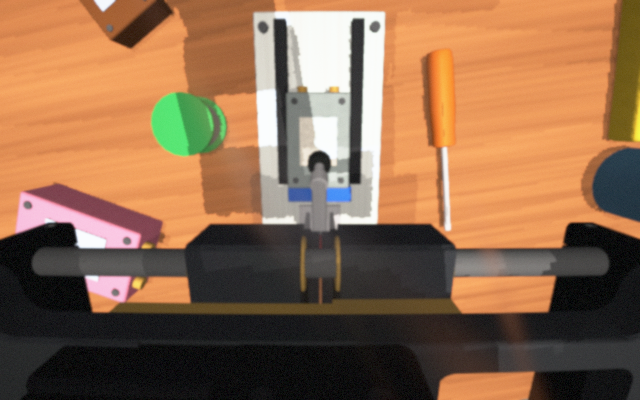

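The body's +y end hides the fingers at (360,220). I'll check the lever's true geometry against the model using the first pictures.

```bash
cat > lv.py <<'E'
from rig import bot
from h import *
th=np.radians(-8.97);t=np.array([.5479,.0573])
R=np.array([[np.cos(th),-np.sin(th)],[np.sin(th),np.cos(th)]])
def w(x,y,z): return np.r_[R@[x/1000,y/1000]+t,z/1000]
O=[]
for n in ["top","scene"]:
    c=bot.capture(n); im=cv2.imread(f"pics/{n}0.png"); h=cv2.cvtColor(im,cv2.COLOR_BGR2HSV)
    m=((h[...,0]<6)|(h[...,0]>174))&(h[...,1]>170)&(h[...,2]>90)
    k,l,s,ce=cv2.connectedComponentsWithStats(m.astype(np.uint8))
    e=proj(c,w(73,0,141.7)); i=1+np.argmin(np.linalg.norm(ce[1:]-e,axis=1)); print(n,"expected grip",e,"seen",ce[i],s[i])
    for q in [(120-62.7,0,167.3),(120-31.4,0,116)]: print("  end",proj(c,w(*q)))
    O.append(ray(c,ce[i]))
(o1,d1),(o2,d2)=O
A=np.stack([d1,-d2],1);s=np.linalg.lstsq(A,o2-o1,rcond=None)[0];p=(o1+d1*s[0]+o2+d2*s[1])/2
print("gap",np.linalg.norm(o1+d1*s[0]-o2-d2*s[1]),"grip fix",(R.T@(p[:2]-t)*1000),p[2]*1000)
E
python3 lv.py
```

```text
top expected grip [312.67950492 163.14610633] seen [313.16666667 163.83333333] [309 160   9   9  60]
  end [311.58078614 166.25636395]
  end [313.73828535 160.17350017]
scene expected grip [291.84440302 223.99735375] seen [291.65248227 223.67375887] [285 215  14  19 141]
  end [296.3094097  216.85589342]
  end [287.53872842 230.94103364]
gap 0.0012111460714041874 grip fix [72.00499818 -2.12036557] 139.46764581786087
```

```bash
cat >> lv.py <<'E'
def tri(pt,ps):
    (o1,d1),(o2,d2)=ray(bot.capture("top"),pt),ray(bot.capture("scene"),ps)
    s=np.linalg.lstsq(np.stack([d1,-d2],1),o2-o1,rcond=None)[0];p=(o1+d1*s[0]+o2+d2*s[1])/2
    print("gap mm",1000*np.linalg.norm(o1+d1*s[0]-o2-d2*s[1]),"fix",(R.T@(p[:2]-t)*1000).round(1),round(p[2]*1000,1))
print("plunger");tri((311.1,183.2),(310.3,226.2))
print("pt on grip top end");tri((312.5,165.5),(294,216))
E
python3 lv.py | tail -4
python3 - <<'E'
from rig import bot
s=bot.read_state();print(s["time_s"],s["force"],s["moment"],s["position"])
E
```

```text
plunger
gap mm 3.197082450274787 fix [16.2 -1.7] 81.4
pt on grip top end
gap mm 2.9583365900367427 fix [61.  -3.4] 169.6
14.1 [ 0.20640791 -0.01488629 -0.72187053] [ 0.07670638 -0.21246156  0.01145035] [0.60162096 0.04883726 0.16845469]
```

Run:
```python
from rig import bot
import cv2,numpy as np
c=bot.capture("scene");a=c["color"][200:250,270:320,::-1]
b=cv2.imread("pics/scene0.png")[200:250,270:320]
cv2.imwrite("pics/s11.png",cv2.resize(np.hstack([b,a]),None,fx=8,fy=8,interpolation=cv2.INTER_CUBIC))
a=cv2.imread("pics/w10.png")[190:320,240:400]
cv2.imwrite("pics/w11.png",cv2.resize(np.clip(a.astype(int)*2,0,255).astype(np.uint8),None,fx=4.5,fy=4.5,interpolation=cv2.INTER_CUBIC))
```

```text
(no output)
```

View pics/s11.png

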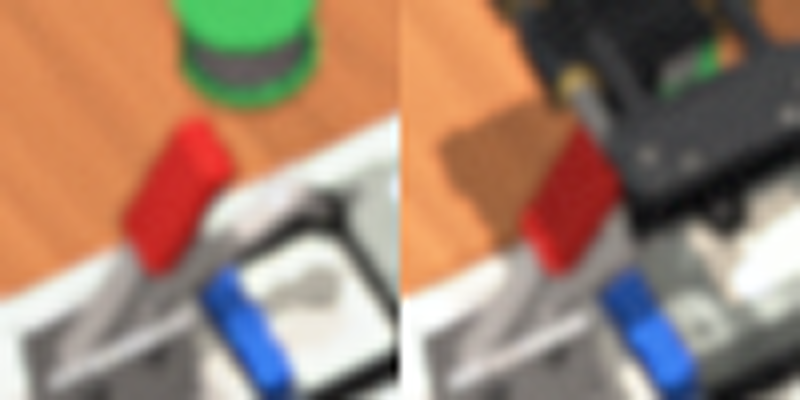

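View pics/w11.png

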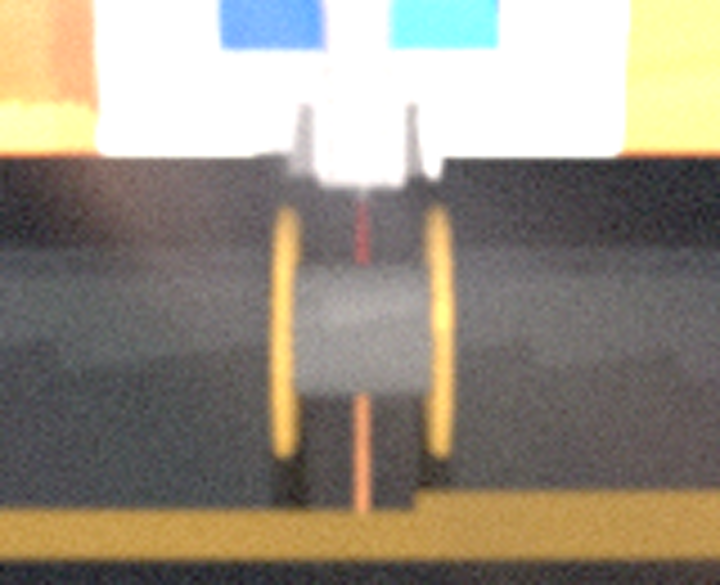

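```bash
cat > pr.py <<'E'
from rig import bot
from h import *
th=np.radians(-8.97);t=np.array([.5479,.0573])
R=np.array([[np.cos(th),-np.sin(th)],[np.sin(th),np.cos(th)]])
c=bot.capture("wrist");s=bot.read_state();p=s["position"];r=s["tcp_rot"]
for a in (11,-8,-30):
  for z in (-9.5,9.5): print("finger ahead",a,"z",z,proj(c,p+r@np.array([a,0,z])/1000).round(1))
for x,z in [(50.5,163),(64,171.5),(81.8,112)]: print("lever",x,z,proj(c,np.r_[R@[x/1000,0]+t,z/1000]).round(1))
print(np.round(c["pose"],3).tolist())
P=np.array(c["pose"]);print("cam in tool mm",(r.T@(P[:3,3]-p)*1000).round(1),"cam fwd in tool",(r.T@P[:3,2]).round(3))
E
python3 pr.py
```

```text
finger ahead 11 z -9.5 [320.9 221. ]
finger ahead 11 z 9.5 [320.9 249.3]
finger ahead -8 z -9.5 [321.  230.8]
finger ahead -8 z 9.5 [321.  261.7]
finger ahead -30 z -9.5 [321.2 245.1]
finger ahead -30 z 9.5 [321.2 279.7]
lever 50.5 163 [320.9 232.3]
lever 64 171.5 [321.  258.3]
lever 81.8 112 [320.8 248.7]
[[0.16, 0.959, 0.233, 0.537], [0.987, -0.155, -0.038, 0.059], [-0.0, 0.236, -0.972, 0.342], [0.0, 0.0, 0.0, 1.0]]
cam in tool mm [-173.7   -0.8  -66. ] cam fwd in tool [0.971 0.001 0.239]
```

Reading this: the first jam's force line runs along the lever axis, through a point about 8 mm above the TCP. No contact now at tip z 158. So the shut fingers effectively end well above the stated tips, and I was riding on the lever's end. I'll back out, go lower and check the finger end in a picture.

```bash
python3 -m inch '{"dp":[[-6,0,-8],[0,0,-20],[0,0,-20],[0,0,-10],[12,0,-5],[15,0,0],[6,0,0],[0,0,0]],"yaw":[0,0,0,0,0,0,0,0]}' >/dev/null; python3 st.py
python3 - <<'E'
from rig import bot
import cv2
c=bot.capture("scene");a=c["color"][190:265,265:365,::-1];cv2.imwrite("pics/s12.png",cv2.resize(a,None,fx=8,fy=8,interpolation=cv2.INTER_CUBIC))
E
python3 pr.py | head -6
python3 - <<'E'
from rig import bot
from h import *
c=bot.capture("scene");s=bot.read_state();p=s["position"];r=s["tcp_rot"]
for a in (11,-8): print(a,(proj(c,p+r@np.array([a,0,0])/1000)-[265,190])*8)
E
```

```text
t 14.8667 fix xy mm [-9.6  0.2] z 140.7 toolz yaw err deg -0.22993334912043295 F fix [-0.56  0.66] 0.02 tip -1.0 open 0.006 j [ -6.  29.  98.  -0.  53. -86.]
finger ahead 11 z -9.5 [321.  222.1]
finger ahead 11 z 9.5 [320.9 250.4]
finger ahead -8 z -9.5 [321.1 232. ]
finger ahead -8 z 9.5 [321.1 262.9]
finger ahead -30 z -9.5 [321.3 246.4]
finger ahead -30 z 9.5 [321.2 281.1]
11 [415.57263181 193.92120627]
-8 [414.89337985 165.35832159]
```

View pics/s12.png

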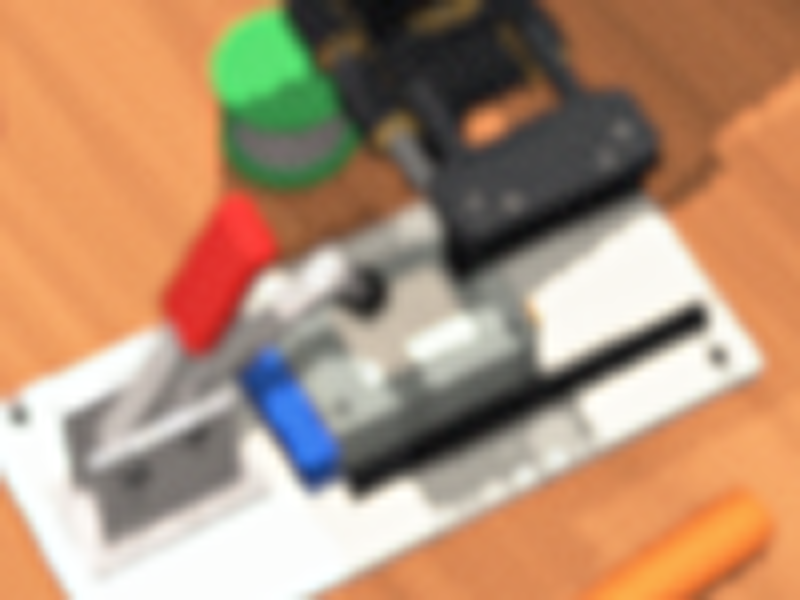

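Run:
```python
from rig import bot
from h import *
c=bot.capture("scene");s=bot.read_state();p=s["position"];r=s["tcp_rot"]
a=np.ascontiguousarray(c["color"][190:230,295:345,::-1]);a=cv2.resize(a,None,fx=15,fy=15,interpolation=cv2.INTER_CUBIC)
a=np.clip(a.astype(float)*1.5,0,255).astype(np.uint8)
for x,col in ((11,(255,0,255)),(-8,(255,255,0)),(-30,(0,255,255)),(-59,(0,0,255))):
  for y in (-15,15):
    for z in (-9.5,9.5):
      q=(proj(c,p+r@np.array([x,y,z])/1000)-[295,190]+.5)*15
      cv2.circle(a,tuple(int(v) for v in q),4,col,-1)
cv2.imwrite("pics/s13.png",a)
```

```text
(no output)
```

View pics/s13.png

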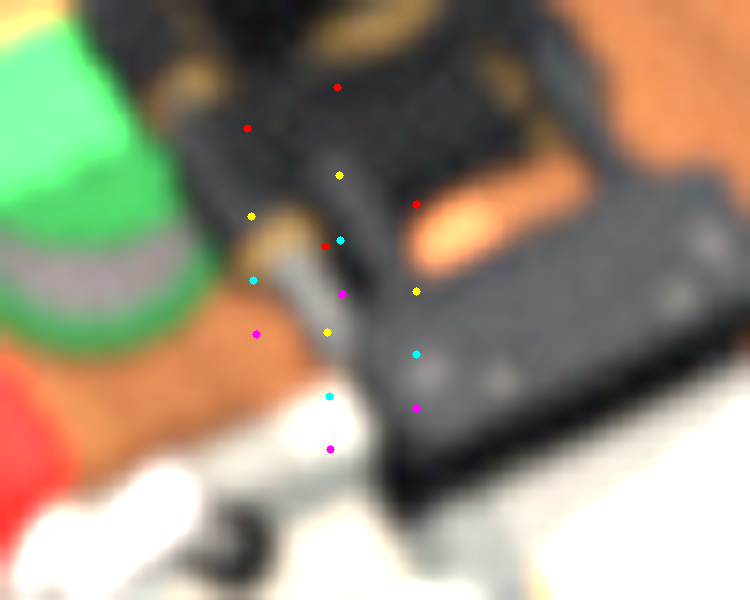

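Run:
```python
from rig import bot
from h import *
c=bot.capture("wrist");s=bot.read_state();p=s["position"];r=s["tcp_rot"]
a=cv2.imread("pics/wrist0.png")[205:325,180:340];a=cv2.resize(a,None,fx=5,fy=5,interpolation=cv2.INTER_CUBIC)
a=np.clip(a.astype(float)*1.7,0,255).astype(np.uint8)
for x,col in ((11,(255,0,255)),(-8,(255,255,0)),(-30,(0,255,255)),(-59,(0,0,255))):
  for y in (-43.5,-58.5):
    for z in (-9.5,9.5):
      q=(proj(c,p+r@np.array([x,y,z])/1000)-[180,205]+.5)*5
      cv2.circle(a,tuple(int(v) for v in q),4,col,-1)
cv2.imwrite("pics/w14.png",a)
```

```text
(no output)
```

View pics/w14.png

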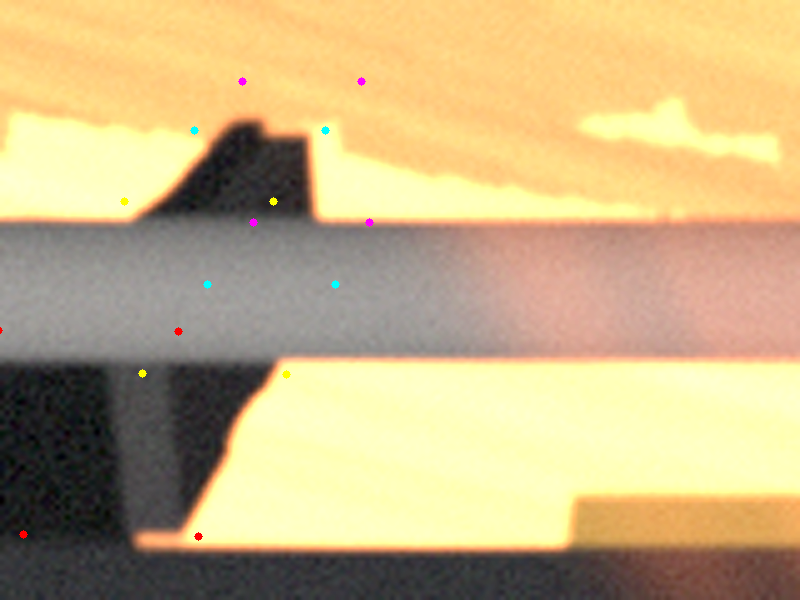

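Confirmed. Overlaying the open-finger picture puts the visible finger end near the "−8..−12 mm" line instead of +11, which agrees with the contact evidence. At TCP z ≈ 142 the tips are at about 152 and the body is above 200, clear of the lever's 185 mm peak. Pushing now.

```bash
python3 -m inch '{"dp":[[-1,0,12],[0,0,16],[0,0,10],[0,0,4],[0,0,4],[0,0,4],[0,0,4]],"yaw":[0,0,0,0,0,0,0]}' >/dev/null; python3 st.py
python3 -m inch '{"dp":[[0,0,3],[0,0,3],[0,0,0]],"yaw":[0,0,0]}' >/dev/null; python3 st.py
```

```text
t 15.7 fix xy mm [42.1  0. ] z 142.1 toolz yaw err deg -0.22191750604633675 F fix [-10.16   0.09] 7.35 tip -0.9999 open 0.004 j [ -6.  33.  90.  -0.  58. -87.]
t 15.95 fix xy mm [46.5  0.2] z 142.1 toolz yaw err deg -0.2058686038698685 F fix [-8.13  1.  ] 6.6 tip -0.9999 open 0.006 j [ -6.  33.  89.  -0.  58. -87.]
```

Contact came at x≈41 as the geometry predicts, at a moderate force. I'll continue.

```bash
python3 -m inch '{"dp":[[0,0,4],[0,0,4],[0,0,4],[0,0,4]],"yaw":[0,0,0,0]}' >/dev/null; python3 st.py
python3 -m inch '{"dp":[[0,0,4],[0,0,4],[0,0,4],[0,0,4]],"yaw":[0,0,0,0]}' >/dev/null; python3 st.py
python3 - <<'E'
from rig import bot
import cv2
c=bot.capture("scene");a=c["color"][190:265,265:365,::-1];cv2.imwrite("pics/s15.png",cv2.resize(a,None,fx=8,fy=8,interpolation=cv2.INTER_CUBIC))
E
```

```text
t 16.2833 fix xy mm [63.7  0.2] z 142.3 toolz yaw err deg -0.20171473322445976 F fix [-5.5   0.48] 4.01 tip -0.9999 open 0.002 j [ -6.  34.  87.  -0.  59. -87.]
t 16.6167 fix xy mm [83.3 -0. ] z 142.4 toolz yaw err deg -0.22036534446637468 F fix [-3.06 -0.25] 2.29 tip -1.0 open 0.007 j [ -6.  35.  84.  -0.  60. -87.]
```

View pics/s15.png

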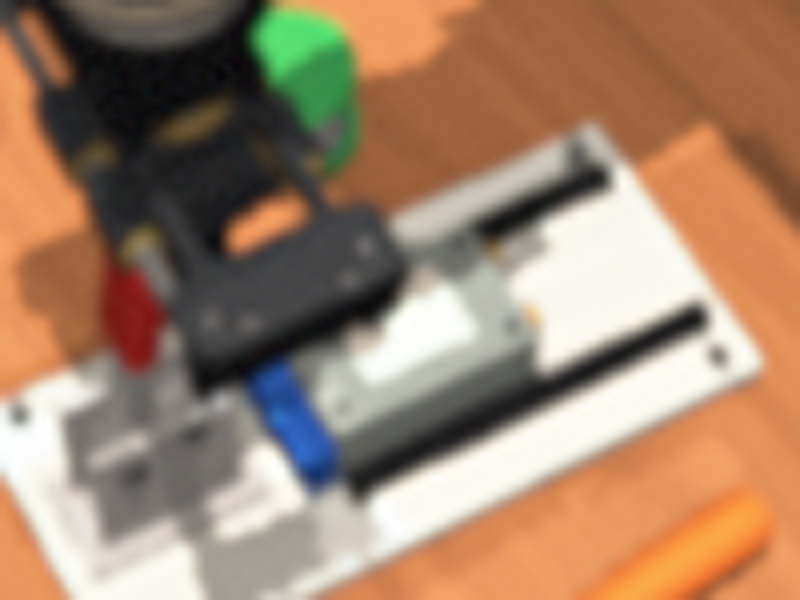

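The lever is turning, the force is falling as expected, and the module is still at the stop. Now over the dead point.

```bash
python3 -m inch '{"dp":[[0,0,4],[0,0,4],[0,0,4],[0,0,4],[0,0,4],[0,0,4]],"yaw":[0,0,0,0,0,0]}' >/dev/null; python3 st.py
python3 -m inch '{"dp":[[0,0,4],[0,0,4],[0,0,4],[0,0,4],[0,0,4],[0,0,4]],"yaw":[0,0,0,0,0,0]}' >/dev/null; python3 st.py
python3 - <<'E'
from rig import bot
import cv2
c=bot.capture("scene");a=c["color"][190:265,265:365,::-1];cv2.imwrite("pics/s16.png",cv2.resize(a,None,fx=8,fy=8,interpolation=cv2.INTER_CUBIC))
E
```

```text
t 17.1667 fix xy mm [108.1  -0.3] z 142.2 toolz yaw err deg -0.23279776472165103 F fix [-1.41  0.31] 1.17 tip -1.0 open 0.007 j [ -6.  37.  81.  -0.  62. -87.]
t 17.6667 fix xy mm [132.   -0.4] z 142.2 toolz yaw err deg -0.23427237665649336 F fix [ 0.12 -0.19] -0.76 tip -1.0 open 0.003 j [ -6.  39.  77.  -0.  64. -87.]
```

View pics/s16.png

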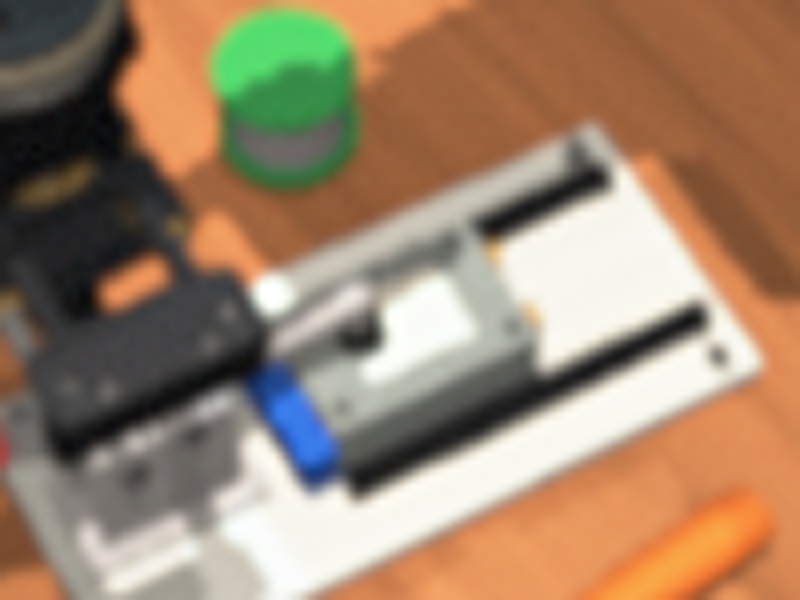

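The lever has snapped over and the foot is down on the module at (360,330). I'll raise clear, back away and check.

```bash
python3 -m inch '{"dp":[[-20,0,0],[-30,0,0],[-30,0,0],[-10,0,-10],[0,0,-30],[0,0,-30],[0,0,-35],[0,0,-35],[0,0,-35],[0,0,-35],[0,0,-25],[0,0,-10],[0,0,0]],"yaw":[0,0,0,0,0,0,0,0,0,0,0,0,0]}' >/dev/null; python3 st.py
python3 - <<'E'
from rig import bot
import cv2
c=bot.capture("scene");a=c["color"];cv2.imwrite("pics/s17f.png",a[:,:,::-1]);cv2.imwrite("pics/s17.png",cv2.resize(a[195:285,250:370,::-1],None,fx=6.5,fy=6.5,interpolation=cv2.INTER_CUBIC))
c=bot.capture("top");cv2.imwrite("pics/t17.png",c["color"][:,:,::-1])
E
```

```text
t 18.8 fix xy mm [-116.3    0.9] z 233.0 toolz yaw err deg -0.1835629370359637 F fix [ 0.1  -0.17] -0.31 tip -1.0 open 0.002 j [ -5.  14. 106.  -0.  61. -85.]
```

View pics/s17.png

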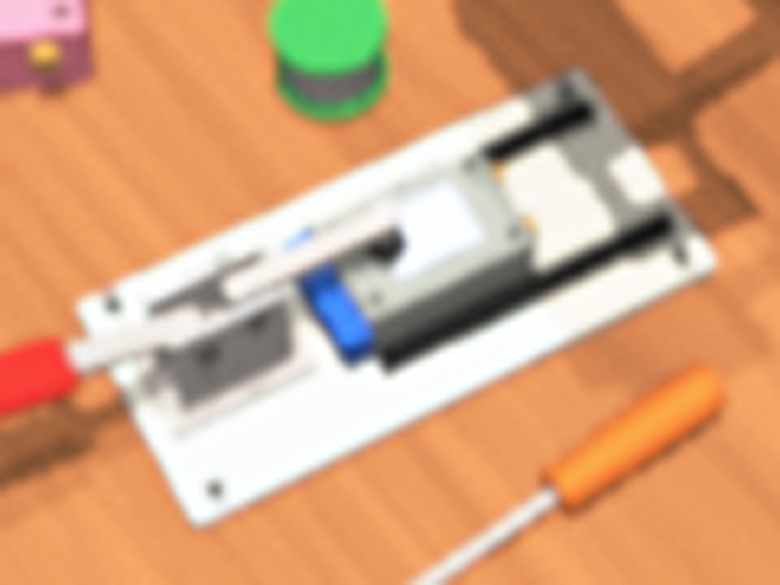

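View pics/t17.png

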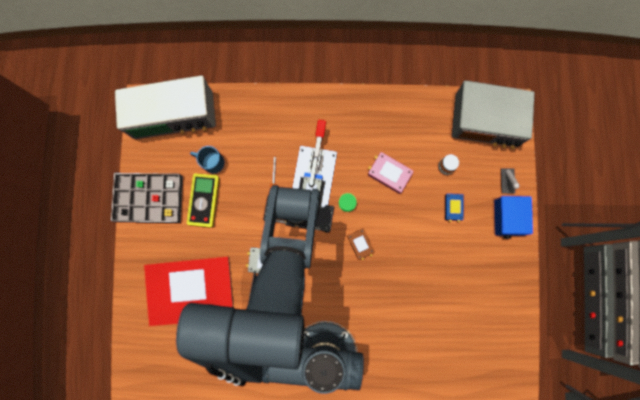

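View pics/s17f.png

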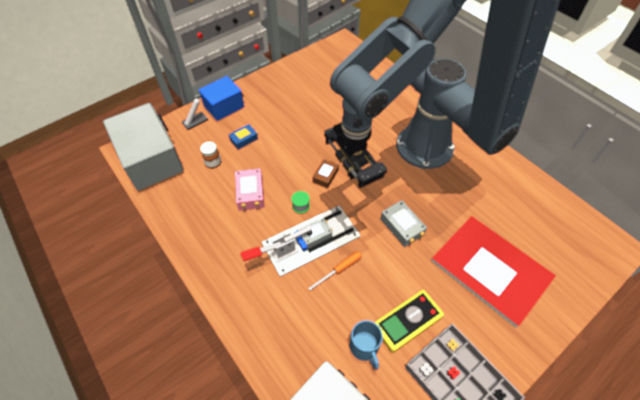

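The lever lies locked to +x and the bystanders haven't moved. One numeric check before handing in.

Run:
```python
from rig import bot
from h import *
th=np.radians(-8.97);t=np.array([.5479,.0573])
R=np.array([[np.cos(th),-np.sin(th)],[np.sin(th),np.cos(th)]])
c=bot.capture("scene")
S=lambda u,v:((u+.5)/6.5+250-.5,(v+.5)/6.5+195-.5)
for q in [S(529,243),S(478,160),S(385,340)]: print("module top corner",(R.T@(onz(c,q,.047)[:2]-t)*1000).round(1))
im=c["color"];h=cv2.cvtColor(im,cv2.COLOR_RGB2HSV);m=((h[...,0]<6)|(h[...,0]>174))&(h[...,1]>170)&(h[...,2]>90)
k,l,s,ce=cv2.connectedComponentsWithStats(m.astype(np.uint8))
e=proj(c,np.r_[R@[.120+.09*np.sin(1.3),0]+t,.065+.09*np.cos(1.3)]);i=1+np.argmin(np.linalg.norm(ce[1:]-e,axis=1));print("grip expected locked",e,"seen",ce[i],s[i,4])
```

```text
module top corner [-39.4  29.7]
module top corner [-41.1 -22. ]
module top corner [43.9 41.8]
grip expected locked [251.15140472 253.28239125] seen [250.76       253.48571429] 175
```

```bash
python3 -c "
from rig import bot
print(bot.hand_in())"; python3 st.py
```

```text
the job is handed in; nothing more can be done
None
the job is handed in; nothing more can be done
```

The module is home against the blue stop and the clamp lever is locked, in that order. I handed the job in at about 19 s on the robot's clock, with the arm clear. One contact on the lever reached about 59 N, and I can't rule out that it breaks the 40 N rule.

- **Module:** I pushed it with the shut fingertips until it stopped dead at TCP x −54.4 in the fixture frame. That matches home, and the force rose to about 8 N with no further movement. The last pictures show it flat in the rails with no gap at the stop.
- **Lever, first try:** The shut fingers seem to end about 20 mm shorter than stated, so they rode on the end of the lever instead of its face. That gave the 59 N, of which 55 N was upward. By my geometry it was the finger ends touching, not the gripper's body. I backed off and the lever sprang back open.
- **Lever, second try:** A second approach made no contact, so I went lower. The push then took about 10 N, falling to nothing as the lever passed the dead point and snapped over.

**Last checks**
- **Lever grip:** it is within 0.5 px of where the locked position should appear, and the foot is on the module.
- **Bystanders:** they look unmoved, though the arm hid part of the bench in the top view.
- **Module edge (disagrees):** one camera ray put the module's rear edge at about x −40 instead of −45. That camera showed a similar 3–4 mm offset on the module at the start, so I trusted the contact stop and the visible lack of a gap.

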